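# Set up the folding rest and lay the long mixing spindle on it

## Task

Set up the folding spindle rest: swing its hinged wire frame up from where it lies and over past upright, until it leans on its stop and stays there by itself. Then lay the long mixing spindle level across the two wire frames, in their V dips and with its black sleeve about midway between them; either way round will do. Leave the short spindle, which cannot span the rest, where it lies.

Things in the scene. Friction and masses are not known exactly. Their poses are not given: they have to be found in the camera images.
- rest: Fixed black plate (x -90 to 205, y -55 to 55, 10 thick; mm) with two steel wire frames (8 mm wire, 80 wide), tops dipping 14 mm in a V. Origin: on the bench below the cradle middle; x along the spindle to be laid, z up. Fixed frame upright at x=-70, V bottom y=0 z=114 (wire centre). Other frame: see prop; its hinge lugs at x 73-109, y +-52, to z=73. A laid spindle's axis is at z=124.
- prop (a joint): Hinged frame's angle: 0 folded (level, pointing to rest +x, 20 mm above the plate), 1.57 upright, 1.92 on its stop, leaning to the fixed frame. Hinge along rest y at x=99, z=34; V bottom (wire centre, y=0) at x=99+85cos, z=34+85sin mm; pinch it there across rest x. Free, 120 g, no spring: let go before upright it falls back, beyond upright it falls on its stop and stays.
- spindle_long: Long mixing spindle, 260 mm, loose, 0.16 kg, balanced. Origin: on its axis, middle of the black square sleeve (24 x 24 mm, 50 mm along x), the place to grip; x along it to the paddle, z up. It lies on the sleeve's flat, axis 12 mm above the bench. Steel shaft 10 mm thick from x=-100 to 100, flat paddle (36 wide, 3 thick) on to x=135, dark hub of 14 mm diameter on to x=-125.
- spindle_short: Short mixing spindle, same form and sleeve but only 135 mm overall (shaft x=-50 to 50, paddle on to 70, hub on to -65). Lies on the bench; not to be used. Origin and axes as for the long one.

How it is judged:
By the outcome, as a careful person would: the job done as asked, in the order asked, and still so for the second after the job is handed in, with the robot touching nothing.
It also fails if it takes over 51 s, if anything falls off the work surface, if the arm or the gripper's body presses on something with over 40 N, if the wrist force passes 120 N, or if a joint passes its speed limit or range.

## Robot

A 7-joint arm with a two-finger parallel gripper is mounted at the origin on the work surface. World frame = base frame: x ahead of the robot, y to its left, z up, the work surface at z = 0. Lengths are in m, angles in rad, forces in N, time in s.
With the tool pointing down it reaches from about 0.425 to 0.875 m from the base axis. Payload 4.7 kg.
Tool frame: the origin (TCP) lies midway between the tips of the shut fingers; the grasp point (between the pads) lies 19 mm behind it; z points along the fingers, y is the line along which they close (so a half turn about z gives the same grasp; the last joint's range is limited). The gripper opens to 87 mm and grips with 3 to 60 N. Pads are 19 mm wide; open, the fingers measure 117 mm over their backs; the gripper's body (75 mm by 190 mm) begins 51 mm behind the grasp point.
Start: joints at [1.334, 0.321, -0.07, 1.45, 0.023, 1.371, -0.057], TCP at [0.161, -0.63, 0.223] pointing down, gripper open.
Joint ranges: [-2.86, 2.86], [-0.3, 2.09], [-1.38, 1.24], [0.06, 2.45], [-1.56, 4.7], [0.09, 2.05], [-2.69, 2.69]. Speed limits (rad/s): [2.57, 2.57, 3.14, 3.14, 3.14, 3.14, 3.14].

## Interface

Orientations are given as a rotation vector (axis times angle).
In Python, from bench import ctrl, imaging gives the robot as it stands (ctrl), with the cameras (imaging).
- The arm moves only by the tool drive_effector, called as name(argument=value, ...) on one line, values as JSON. Schema: {"type":"object","properties":{"offsets":{"type":"array","items":{"type":"array","items":{"type":"number"},"minItems":5,"maxItems":5},"minItems":1,"maxItems":20},"clamp_n":{"type":"number"},"only":{"type":"string"},"quiet":{"type":"boolean"},"lines":{"type":"string"}},"required":["offsets"],"additionalProperties":false}. offsets is a list of rows, 1 to 20 of them, each of 5 numbers: dx, dy, dz in m, then a turn about the tool's z in rad, then the opening from 0.0 (shut) to 1.0 (fully open); each row is the pose to reach, as a shift and turn from the pose commanded when the call began, along the tool's axes at that moment; what a row does not reach only later rows make up. A row lasts 1/10 s, in which the tool goes at most 0.05 m and 0.15 rad, less where a joint would pass 70% of its speed; a pose out of reach is approached as far as the arm can. The fingers move at their own pace and stop on an object; clamp_n is the grip in N (left out, the last holds). Time passes only in rows, so rows that do not move let the fingers close. The tool returns the time, the measured TCP pose, the force, the opening and the grip force at its end. only (a regular expression) keeps the lines of the reply that match it, lines (a string "A,B") keeps lines A to B, and quiet returns only ok. Input that does not fit is refused with a message, and nothing moves.
- ctrl.get_state(): the state, without advancing time (a new reading comes with each control period).
- imaging.get_image(name): name is "scene" or "side" or "wrist"; returns the picture (420x560x3 uint8, red, green, blue); there is no depth.
- imaging.camera_model(name): a dict with "vertical_fov" (degrees; the focal length in pixels is half the picture's height over the tangent of half this angle, whatever the lens; pixels are square), "cx", "cy" (the principal point, pixels), "k1" (the pictures are not rectified: a ray, as slopes to the right and down, at radius r is drawn at 1 + k1 r^2 times it, then the intrinsics apply), "rvec" (rotation vector, rad) and "tvec" (3), from world to camera coordinates, as OpenCV has them; the wrist camera has in their place "hand_eye" (4x4, takes a point from camera to tool coordinates, whose origin is the TCP and whose axes are the flange's). Camera axes: x right, y down, z forward; pixel columns grow to the right and rows downward; lengths in m; the calibration is good to about 2 mm. A picture is of the moment at which its call begins: read the wrist's pose just before it. camera_model takes no time and is no camera call.
- ctrl.close_job(): hands the job in; it is judged then, once.
The state is a dict: "time": time; "joint_positions": joint angles; "qd": joint speeds; "joint_torque": joint torques, N m; "position": TCP position; "tool_rot": TCP orientation; "ft_force": force on the tool from outside, world axes, zero at the start; "torque": the same for the moment, N m; "grip_width": opening from 0.0 (shut) to 1.0 (fully open); "grip_force": force on a finger pad.
Only numpy, scipy, OpenCV 4.12 (cv2) and the standard library are available. Lean on these libraries where they do the work, as an engineer would, in place of code of your own. Each camera call takes 0.05 s, during which the arm holds its last target. There are 200 camera calls.

## Working session

There is one attempt and no reset: what is moved stays moved. The work goes in short steps, Python scripts to look and compute and a tool call to move; the robot and the scene stay as the last step left them, time stands still between calls to the robot, and variables do not carry over. Pictures are saved under pics/ and viewed, at most 12 in all, crops included, and the job is handed in when it is done.

```bash
ls; mkdir -p pics
```

Run:
```python
from bench import ctrl, imaging
import cv2
for n in("scene","side"):
    cv2.imwrite(f"pics/{n}0.png",imaging.get_image(n)[:,:,::-1]); print(n,imaging.camera_model(n))
print(imaging.camera_model("wrist")); print(ctrl.get_state())
```

```text
bench.py
pics
scene {'vertical_fov': 54.837408955834285, 'cx': 280.0777655474733, 'cy': 205.32751031021957, 'k1': -0.04121322944646138, 'rvec': array([ 1.68638918,  1.94293347, -0.7160688 ]), 'tvec': array([ 0.06454028, -0.3514697 ,  1.13238872])}
side {'vertical_fov': 47.44266151432127, 'cx': 273.4607986575775, 'cy': 204.9287488723067, 'k1': -0.15312200003485954, 'rvec': array([ 2.45902783, -0.06863357,  0.00836291]), 'tvec': array([-0.51308801,  0.05628567,  0.99544911])}
{'vertical_fov': 60.35908934143897, 'cx': 281.7147361898656, 'cy': 205.01753526906737, 'k1': 0.013564202935165756, 'hand_eye': array([[-6.16686074e-05, -9.58238889e-01, -2.85968929e-01,
         7.92843591e-02],
       [ 9.99999998e-01, -5.39850506e-05, -3.47521402e-05,
        -5.73932792e-04],
       [ 1.78628051e-05, -2.85968930e-01,  9.58238890e-01,
        -1.62983067e-01],
       [ 0.00000000e+00,  0.00000000e+00,  0.00000000e+00,
         1.00000000e+00]])}
{'time': 0.1, 'joint_positions': array([ 1.33410394,  0.32174546, -0.0700731 ,  1.45154023,  0.02260192,
        1.37080063, -0.05687741]), 'qd': array([-1.05633978e-03, -2.51934550e-03, -6.39708985e-05, -2.38849231e-03,
        9.38987298e-05, -2.37413183e-03,  1.11743440e-04]), 'joint_torque': array([-1.70892613e-04, -4.92569339e+01, -4.05866643e-01, -3.13398135e+01,
       -6.41639926e-02,  3.94742901e-02,  5.57716101e-05]), 'position': array([ 0.16113526, -0.62920449,  0.22157943]), 'tool_rot': array([-3.11525225e+00, -3.92763772e-01,  4.87756278e-04]), 'ft_force': array([0.82623822, 0.315139  , 0.290421  ]), 'torque': array([ 0.01421058, -0.01278161,  0.00947635]), 'grip_force': 0.0, 'grip_width': 1.0007173791880737}
```

View pics/scene0.png

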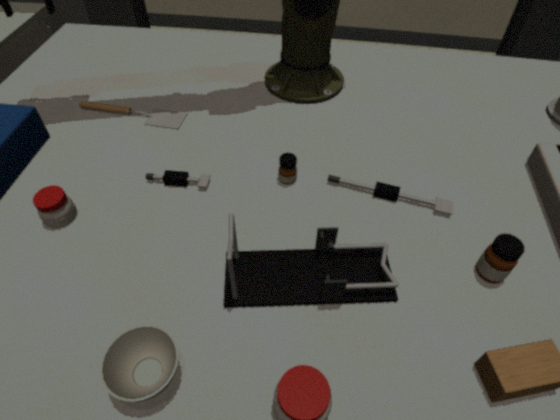

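View pics/side0.png

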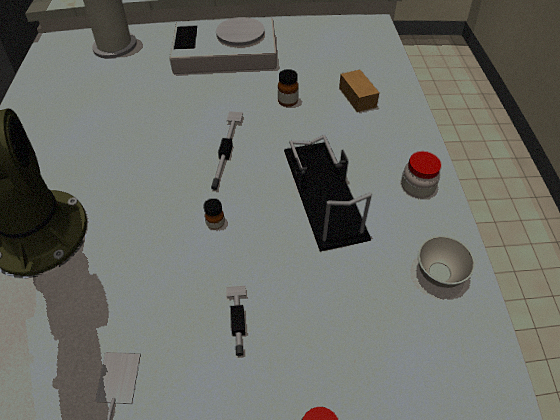

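Scene view: the robot is at the top, the plate is at about (224–396, 250–304), the hinged frame is folded to the right, and its V is at about (392,268). The long spindle's sleeve is at (386,191) with the paddle at (443,206). The short spindle is at (176,178). Side view: the plate is at (286–371, 140–250), the long sleeve at (225,149) and the short one at (237,319).

Create h.py:
```python
from bench import ctrl, imaging
import cv2, numpy as np
from scipy.spatial.transform import Rotation as R
def cam(n,st=None):
    m=imaging.camera_model(n)
    if n=="wrist":
        H=m["hand_eye"];Rt=R.from_rotvec(st["tool_rot"]).as_matrix()
        return m,Rt@H[:3,:3],Rt@H[:3,3]+st["position"]
    Rc=cv2.Rodrigues(m["rvec"])[0]; return m,Rc.T,-Rc.T@m["tvec"]
def K(m):
    f=210/np.tan(np.radians(m["vertical_fov"])/2)
    return np.array([[f,0,m["cx"]],[0,f,m["cy"]],[0,0,1]]),np.array([m["k1"],0,0,0,0.])
def rays(px,c):
    k,d=K(c[0]); u=cv2.undistortPoints(np.float64(px).reshape(-1,1,2),k,d)[:,0]
    return np.c_[u,np.ones(len(u))]@c[1].T
def plane(px,c,z):
    r=rays(px,c); return c[2]+r*((z-c[2][2])/r[:,2])[:,None]
def proj(P,c):
    k,d=K(c[0]); p=(np.float64(P).reshape(-1,3)-c[2])@c[1]
    return cv2.projectPoints(p,np.zeros(3),np.zeros(3),k,d)[0][:,0]
def tri(pa,ca,pb,cb):
    M=0;b=0
    for p,c in((pa,ca),(pb,cb)):
        r=rays([p],c)[0];r/=np.linalg.norm(r);A=np.eye(3)-np.outer(r,r);M=M+A;b=b+A@c[2]
    return np.linalg.solve(M,b)
```

Run:
```python
from h import *
for n,s in(("scene",[(300,285),(386,191),(176,178)]),("side",[(325,190),(225,149),(237,319)])):
    c=cam(n);im=cv2.imread(f"pics/{n}0.png");v=im.max(2)
    m=(v<60).astype(np.uint8)
    _,L,S,C=cv2.connectedComponentsWithStats(m)
    for i,p in enumerate(s):
        l=L[p[1]-4:p[1]+5,p[0]-4:p[0]+5];l=np.bincount(l[l>0]).argmax()
        ct=max(cv2.findContours((L==l).astype(np.uint8),0,cv2.CHAIN_APPROX_NONE)[0],key=len)[:,0]
        q=plane(ct,c,0.010 if i==0 else 0.02)[:,:2].astype(np.float32)
        r=cv2.minAreaRect(q);print(n,i,S[l],np.round(r[0],4),np.round(r[1],4),round(r[2],2))
        if i==0:
            ap=cv2.approxPolyDP(ct,3,True)[:,0]
            print(np.c_[ap,plane(ap,c,.01)[:,:2].round(4)].tolist())
    cv2.imwrite(f"pics/{n}_z.png",cv2.convertScaleAbs(cv2.resize(im[190:315,140:460] if n=="scene" else im[100:260,190:390],None,fx=2.5 if n=="scene" else 3.6,fy=2.5 if n=="scene" else 3.6,interpolation=2),alpha=1.5))
```

```text
scene 0 [ 224  228  174   80 9211] [0.61   0.0676] [0.1598 0.292 ] 10.83
[[397.0, 298.0, 0.6556, 0.2248], [394.0, 287.0, 0.635, 0.2206], [345.0, 287.0, 0.6467, 0.1367], [350.0, 282.0, 0.6357, 0.1449], [390.0, 279.0, 0.6199, 0.2143], [380.0, 265.0, 0.5932, 0.1975], [382.0, 247.0, 0.5529, 0.2021], [336.0, 249.0, 0.5696, 0.1175], [332.0, 246.0, 0.5639, 0.1098], [336.0, 228.0, 0.5205, 0.1152], [318.0, 229.0, 0.5279, 0.0811], [316.0, 247.0, 0.5704, 0.0806], [312.0, 250.0, 0.5781, 0.0739], [239.0, 252.0, 0.6017, -0.0578], [234.0, 232.0, 0.5582, -0.0764], [232.0, 258.0, 0.6164, -0.0676], [226.0, 260.0, 0.6221, -0.0774], [225.0, 307.0, 0.7125, -0.0586]]
scene 1 [373 182  27  20 379] [0.4187 0.2114] [0.0513 0.0443] 78.93
scene 2 [162 171  27  16 363] [ 0.4455 -0.2253] [0.0442 0.0568] 8.3
side 0 [ 284  142   87  110 5244] [0.6463 0.0708] [0.1487 0.301 ] 10.45
[[324.0, 142.0, 0.6467, 0.2196], [295.0, 147.0, 0.5758, 0.2066], [302.0, 169.0, 0.5859, 0.1341], [291.0, 148.0, 0.5661, 0.2038], [284.0, 150.0, 0.5491, 0.1981], [320.0, 251.0, 0.6017, -0.0902], [370.0, 240.0, 0.7059, -0.0702], [364.0, 225.0, 0.7001, -0.032], [370.0, 196.0, 0.7266, 0.0451], [366.0, 198.0, 0.7169, 0.04], [362.0, 218.0, 0.6989, -0.0136], [355.0, 203.0, 0.6906, 0.0276], [326.0, 203.0, 0.6283, 0.0314], [329.0, 199.0, 0.6361, 0.0421], [352.0, 197.0, 0.6868, 0.0447], [345.0, 181.0, 0.6784, 0.0918], [347.0, 161.0, 0.6923, 0.1533], [343.0, 151.0, 0.6878, 0.1865], [340.0, 161.0, 0.676, 0.1542], [334.0, 164.0, 0.6608, 0.1455]]
side 1 [218 137  15  24 230] [0.4114 0.2033] [0.0776 0.0291] 79.85
side 2 [230 305  16  31 389] [ 0.4378 -0.2347] [0.0243 0.0597] 2.44
```

View pics/side_z.png

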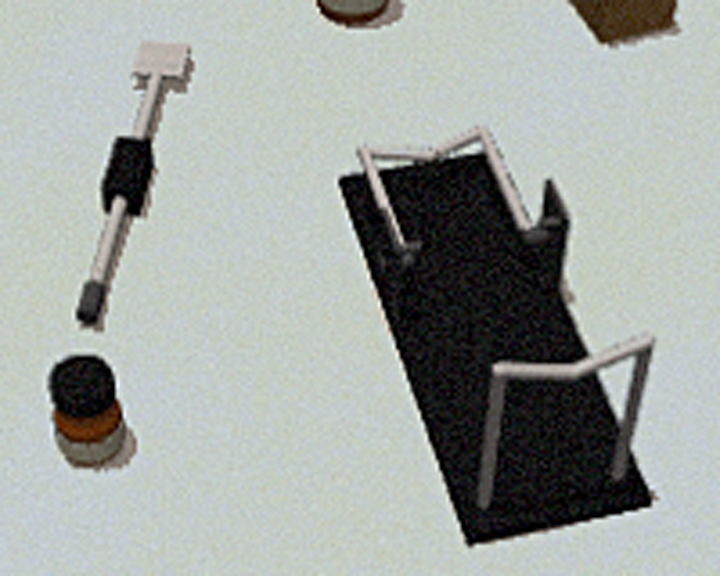

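View pics/scene_z.png

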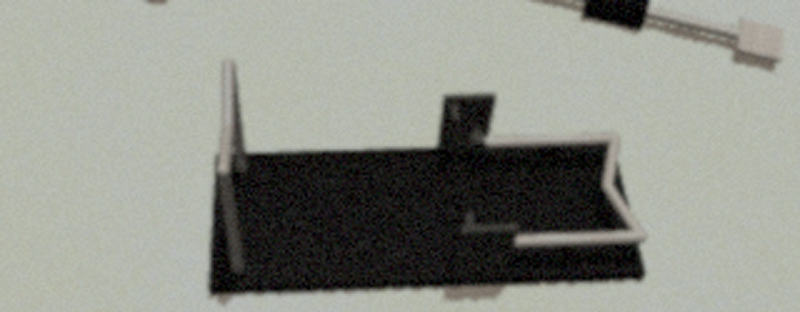

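Side crop: fixed-frame corners are at (328.3,202.8) and (370.6,195) with the V at (351,203.3). Folded-frame corners are at (290.8,142.2) and (324.2,136.7) with the V at (311.4,143.1). Scene crop: the fixed far corner is at (231.2,215.2). The folded frame is at (385.6,245.2), (382.4,264) and (396.8,285.2).

Run:
```python
from h import *
a,b=cam("scene"),cam("side")
for n,p,q in [("fixfar",(231.2,215.2),(328.3,202.8)),("fixnear",(229.6,256),(370.6,195)),("hfar",(385.6,245.2),(290.8,142.2)),("hV",(382.4,264),(311.4,143.1)),("hnear",(396.8,285.2),(324.2,136.7)),
 ("Ssleeve",(386.5,191.5),(225.6,148.6)),("short",(176,178.5),(237.5,319.5))]:
    X=tri(p,a,q,b);print(n,X.round(4),(proj(X,a)[0]-p).round(1))
# spindle axis line: steel/hub ends
print(plane([(330,180),(451,207)],a,.012).round(4),plane([(214.4,187),(236,113)],b,.012).round(4))
# pose fit of rest
from scipy.optimize import least_squares
obs=[(a,(-70,-40,128),(231.2,215.2)),(b,(-70,-40,128),(328.3,202.8)),(b,(-70,0,114),(351.1,203.3)),(b,(-70,40,128),(370.6,195)),(a,(-70,40,128),(229.6,256)),
(b,(184,0,34),(311.4,143.1)),(a,(184,0,34),(382.4,264)),(a,(198,-40,34),(385.6,245.2)),(a,(198,40,34),(396.8,285.2)),(b,(198,-40,34),(290.8,142.2)),(b,(198,40,34),(324.2,136.7)),(b,(-90,-55,0),(320,251))]
def W(p,P):
    c,s=np.cos(p[2]),np.sin(p[2]);P=np.array(P)/1000
    return np.array([p[0]+c*P[0]-s*P[1],p[1]+s*P[0]+c*P[1],P[2]])
for sg in(1,-1):
    f=lambda p:np.concatenate([proj(W(p,(P[0],sg*-P[1] if sg<0 else -P[1],P[2])),c)[0]-u for c,P,u in obs])
    r=least_squares(f,[.63,.02,1.75],loss="soft_l1");print(sg,r.x,r.cost,r.fun.round(1).tolist())
```

```text
fixfar [ 0.6119 -0.0612  0.1259] [-0.5  0.5]
fixnear [ 0.6914 -0.0474  0.128 ] [-1.5  1.4]
hfar [0.5645 0.2033 0.0307] [-0.4  0.5]
hV [0.6106 0.1942 0.0356] [-1.2  1.2]
hnear [0.6446 0.2192 0.0297] [-0.8  0.8]
Ssleeve [0.4102 0.2142 0.0095] [-0.5  0.5]
short [ 0.4369 -0.2288  0.0102] [-0.1  0.1]
[[0.3948 0.0963 0.012 ]
 [0.4349 0.3437 0.012 ]] [[0.3881 0.0902 0.012 ]
 [0.4359 0.3383 0.012 ]]
1 [0.64042589 0.01477633 1.74698004] 9.861702001051619 [-0.8, 0.3, 0.4, -1.2, -2.5, -0.8, -0.9, -1.2, -1.4, 1.8, -1.9, -0.9, -0.4, 0.6, -0.4, 0.2, -1.7, -0.4, 0.5, -1.3, -0.0, -1.2, -0.5, -0.0]
-1 [0.58485609 0.01361597 1.42380756] 384.00364243365834 [-1.1, 0.7, 0.9, -1.0, -44.1, 1.8, -85.0, 3.9, 17.3, -74.7, -0.4, -0.9, -0.5, 2.4, 1.8, 43.0, -4.3, -35.3, 37.6, -3.1, -29.9, 0.4, 11.3, -0.7]
```

Add to h.py:
```python
def go(x,y,z,yaw=None):
    """shift in tool axes to world TCP (x,y,z); yaw = world heading of tool y (mod pi)"""
    s=ctrl.get_state();Rt=R.from_rotvec(s["tool_rot"]).as_matrix()
    d=Rt.T@(np.array([x,y,z])-s["position"]);h=np.arctan2(Rt[1,1],Rt[0,1])
    t=0 if yaw is None else -((yaw-h+np.pi/2)%np.pi-np.pi/2)
    return np.round([*d,t],4)
O=np.array([.6404,.0148]);YAW=1.747
def rest(x,y=0,O=O,YAW=YAW):
    c,s=np.cos(YAW),np.sin(YAW);return O+[c*x-s*y,s*x+c*y]
```

```bash
python3 -c "
from h import *
print(go(*rest(.184),.16,YAW),rest(.184))"
```

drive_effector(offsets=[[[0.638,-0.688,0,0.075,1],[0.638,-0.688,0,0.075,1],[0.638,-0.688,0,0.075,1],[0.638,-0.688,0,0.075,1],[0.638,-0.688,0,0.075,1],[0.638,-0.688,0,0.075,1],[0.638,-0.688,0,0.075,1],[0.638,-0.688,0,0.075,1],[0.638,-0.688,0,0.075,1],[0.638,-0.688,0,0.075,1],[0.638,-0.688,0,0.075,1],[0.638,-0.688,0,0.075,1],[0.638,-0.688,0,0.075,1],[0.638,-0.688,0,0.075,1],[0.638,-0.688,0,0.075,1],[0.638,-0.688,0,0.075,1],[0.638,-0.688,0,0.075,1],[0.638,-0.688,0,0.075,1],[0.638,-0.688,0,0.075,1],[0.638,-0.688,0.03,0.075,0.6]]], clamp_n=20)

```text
refused: offsets[0]: the value is too long (schema: maxItems 5). Nothing was moved.
```

The error is about the shape of the input: a list of rows, each a list of 5 numbers. Fixing that and sending the same move.

drive_effector(offsets=[[0.638,-0.688,0,0.075,1],[0.638,-0.688,0,0.075,1],[0.638,-0.688,0,0.075,1],[0.638,-0.688,0,0.075,1],[0.638,-0.688,0,0.075,1],[0.638,-0.688,0,0.075,1],[0.638,-0.688,0,0.075,1],[0.638,-0.688,0,0.075,1],[0.638,-0.688,0,0.075,1],[0.638,-0.688,0,0.075,1],[0.638,-0.688,0,0.075,1],[0.638,-0.688,0,0.075,1],[0.638,-0.688,0,0.075,1],[0.638,-0.688,0,0.075,1],[0.638,-0.688,0,0.075,1],[0.638,-0.688,0,0.075,1],[0.638,-0.688,0,0.075,1],[0.638,-0.688,0,0.075,1],[0.638,-0.688,0,0.075,1],[0.638,-0.688,0.03,0.075,0.6]], clamp_n=20)

```text
time: 2.1
position: [0.6105, 0.2039, 0.1952]
tool_rot: [-3.121, -0.287, -0.01]
ft_force: [-0.1, 0.9, 0.6]
grip_width: 0.967
grip_force: 0.0
```

Run:
```python
from h import *
s=ctrl.get_state();cv2.imwrite("pics/w1.png",cv2.convertScaleAbs(imaging.get_image("wrist")[:,:,::-1],alpha=1.5))
c=cam("wrist",s);np.save("s1.npy",s,allow_pickle=True)
print(s["time"],s["position"],s["qd"].max(),proj([*rest(.184),.034],c),proj([*rest(.198,.04),.034],c),proj([*rest(.198,-.04),.034],c))
print(go(*rest(.184),.019,YAW))
```

```text
2.1 [0.61053221 0.20390431 0.19518005] 0.5259086537017884 [[291.55997436 192.0422693 ]] [[276.31261339 232.43620649]] [[276.60057347 148.5648977 ]]
[0.002  0.0035 0.1683 0.0054]
```

View pics/w1.png

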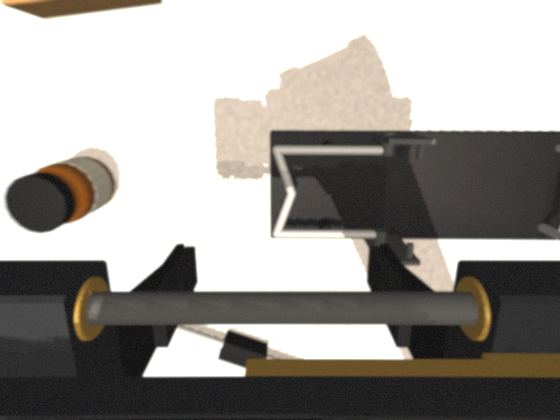

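The wrist view shows the folded frame's V at (291,192) with corners at (276,148) and (276,235). These are within 1–2 px of the predictions, so the rest pose holds. The long sleeve is visible at (244,348).

drive_effector(offsets=[[0,0,0.05,0,0.5],[0,0,0.1,0,0.5],[0,0,0.1,0,0.5],[0,0,0.1,0,0.5]])

```text
time: 2.55
position: [0.6083, 0.1941, 0.0928]
tool_rot: [3.129, 0.274, -0.003]
ft_force: [-0.2, 0.3, 1.3]
grip_width: 0.586
grip_force: 0.0
```

```bash
python3 -c "
from h import *
print(go(*rest(.184),.019,YAW))"
```

```text
[ 0.0003 -0.0018  0.0738 -0.0013]
```

drive_effector(offsets=[[0,-0.002,0.04,0,0.4],[0,-0.002,0.073,0,0.4],[0,-0.002,0.073,0,0.4],[0,-0.002,0.073,0,0],[0,-0.002,0.073,0,0],[0,-0.002,0.073,0,0],[0,-0.002,0.073,0,0],[0,-0.002,0.073,0,0]], clamp_n=20)

```text
time: 3.35
position: [0.6096, 0.1981, 0.0215]
tool_rot: [-3.128, -0.277, -0.006]
ft_force: [0.1, 1.1, 5.9]
grip_width: 0.113
grip_force: 18.8
```

Run:
```python
from h import *
s=ctrl.get_state();print(s["position"],go(*rest(.184),.019,YAW))
for a in np.arange(.2,1.9,.2):print(round(a,2),(.085*(1-np.cos(a))).round(3),(-.085*np.sin(a)).round(3))
```

```text
[0.60961657 0.19806736 0.02147662] [-0.0018  0.0018  0.0025  0.0002]
0.2 0.002 -0.017
0.4 0.007 -0.033
0.6 0.015 -0.048
0.8 0.026 -0.061
1.0 0.039 -0.072
1.2 0.054 -0.079
1.4 0.071 -0.084
1.6 0.087 -0.085
1.8 0.104 -0.083
```

drive_effector(offsets=[[0,0.002,-0.017,0,0],[0,0.007,-0.033,0,0],[0,0.015,-0.048,0,0],[0,0.026,-0.061,0,0],[0,0.039,-0.072,0,0],[0,0.054,-0.079,0,0],[0,0.071,-0.084,0,0],[0,0.087,-0.085,0,0],[0,0.098,-0.084,0,0],[0,0.106,-0.082,0,0],[0,0.106,-0.082,0,0],[0,0.106,-0.082,0,0]])

```text
time: 4.55
position: [0.6275, 0.0893, 0.1038]
tool_rot: [3.126, 0.27, 0.001]
ft_force: [-1.1, -2.2, 6.5]
grip_width: 0.084
grip_force: 20.1
```

Run:
```python
from h import *
s=ctrl.get_state();print(s["position"],go(*rest(.099-.023),.019+.082,YAW))
cv2.imwrite("pics/s2.png",cv2.resize(cv2.convertScaleAbs(imaging.get_image("side")[80:270,180:400,::-1],alpha=1.4),None,fx=3,fy=3))
```

```text
[0.6274784  0.0893363  0.10375557] [-0.0003 -0.0004  0.0028 -0.0039]
```

View pics/s2.png

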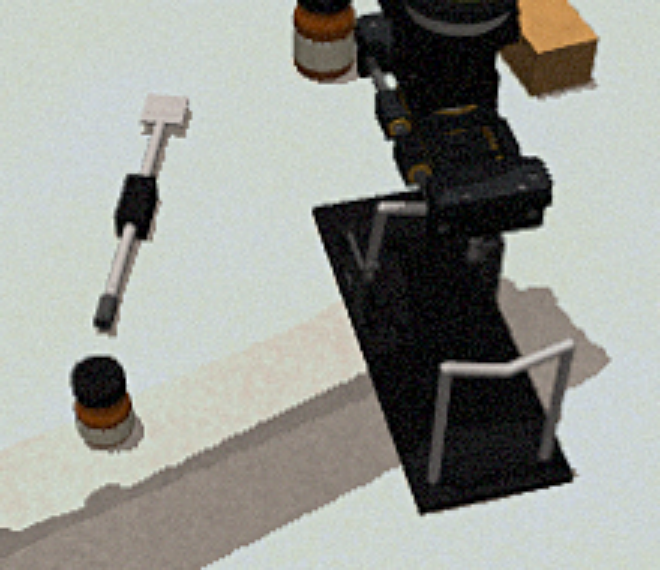

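The hinged frame is held past upright: its near top corner is at about (385,205) in the crop, leaning toward the fixed frame, with the gripper on the V. Next I release it, lift, and go over the long sleeve.

drive_effector(offsets=[[0,0,0,0,0.4],[0,0,0,0,0.4],[0,0,0,0,0.4],[0,0,-0.04,0,0.4],[0,0,-0.09,0,0.4],[0,0,-0.12,0,0.4],[0,0,-0.12,0,0.4]])

```text
time: 5.3
position: [0.629, 0.0937, 0.2269]
tool_rot: [-3.129, -0.276, -0.012]
ft_force: [-0.4, 0.1, 0.4]
grip_width: 0.396
grip_force: 0.0
```

Run:
```python
from h import *
print(go(.41,.214,.16,1.396-np.pi/2),ctrl.get_state()["joint_positions"].round(2))
```

```text
[-0.1951 -0.1568  0.0652 -1.2201] [ 0.45  0.39 -0.84  1.47  0.3   1.4  -1.79]
```

drive_effector(offsets=[[-0.195,-0.157,0.02,1.92,0.9],[-0.195,-0.157,0.02,1.92,0.9],[-0.195,-0.157,0.02,1.92,0.9],[-0.195,-0.157,0.02,1.92,0.9],[-0.195,-0.157,0.02,1.92,0.9],[-0.195,-0.157,0.02,1.92,0.9],[-0.195,-0.157,0.02,1.92,0.9],[-0.195,-0.157,0.02,1.92,0.9],[-0.195,-0.157,0.02,1.92,0.9],[-0.195,-0.157,0.02,1.92,0.9],[-0.195,-0.157,0.02,1.92,0.9],[-0.195,-0.157,0.02,1.92,0.9],[-0.195,-0.157,0.02,1.92,0.9],[-0.195,-0.157,0.02,1.92,0.9],[-0.195,-0.157,0.02,1.92,0.9],[-0.195,-0.157,0.02,1.92,0.9]])

```text
time: 6.9
position: [0.434, 0.1046, 0.1556]
tool_rot: [-2.218, 1.94, 0.238]
ft_force: [-0.9, -0.6, -0.3]
grip_width: 0.899
grip_force: 0.0
```

Run:
```python
from h import *
s=ctrl.get_state();im=imaging.get_image("wrist")[:,:,::-1];cv2.imwrite("pics/w3.png",im)
c=cam("wrist",s);print(s["joint_positions"].round(2),s["qd"].max(),proj([.41,.214,.024],c))
```

```text
[ 1.46 -0.3  -1.36  2.02 -0.57  1.27 -2.69] 0.33864080478881786 [[296.97608335 264.5099322 ]]
```

View pics/w3.png

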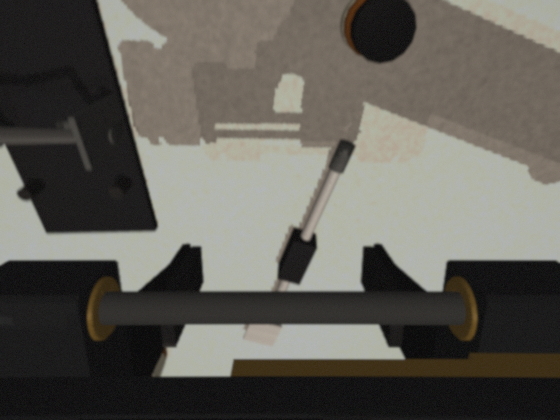

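The wrist view shows the sleeve at about (297,256), the hub at (342,155) and the paddle at (262,330). The arm ran into joint limits (j2, j3 and j7), so I turned the wrong way and will unwind.

drive_effector(offsets=[[0,0,-0.02,-0.5,0.9],[0,0,-0.04,-0.5,0.9],[0,0,-0.04,-0.5,0.9],[0,0,-0.04,-0.5,0.9]])

```text
time: 7.35
position: [0.4346, 0.0962, 0.1956]
tool_rot: [-2.608, 1.307, 0.159]
ft_force: [0.2, -0.2, 0.4]
grip_width: 0.899
grip_force: 0.0
```

Run:
```python
from h import *
s=ctrl.get_state();print(s["joint_positions"].round(2),go(.41,.214,.2,1.396-np.pi/2),R.from_rotvec(s["tool_rot"]).as_matrix()[:,2].round(3))
```

```text
[ 1.28 -0.24 -1.19  1.97 -0.49  1.32 -2.26] [-0.1071 -0.0493  0.0243  0.8018] [ 0.001  0.243 -0.97 ]
```

```bash
python3 -c "
from h import *
print(go(.54,.12,.22))"
```

```text
[ 0.0399 -0.1018 -0.0177  0.    ]
```

drive_effector(offsets=[[0,0,0,-0.15,0.9],[0,0,0,-0.3,0.9]])

```text
time: 7.55
position: [0.4341, 0.0963, 0.195]
tool_rot: [-2.764, 0.897, 0.11]
ft_force: [0.2, 1.1, 0.2]
grip_width: 0.9
grip_force: 0.0
```

Run:
```python
from h import *
s=ctrl.get_state();print(s["joint_positions"].round(2),go(.54,.12,.22),R.from_rotvec(s["tool_rot"]).as_matrix()[:,2].round(3))
```

```text
[ 1.21 -0.21 -1.14  1.98 -0.45  1.3  -1.98] [ 0.0687 -0.0857 -0.0184  0.    ] [ 0.001  0.243 -0.97 ]
```

drive_effector(offsets=[[0.034,-0.043,-0.01,-0.15,0.9],[0.069,-0.086,-0.018,-0.3,0.9],[0.069,-0.086,-0.018,-0.45,0.9],[0.069,-0.086,-0.018,-0.6,0.9],[0.069,-0.086,-0.018,-0.75,0.9],[0.069,-0.086,-0.018,-0.9,0.9],[0.069,-0.086,-0.018,-0.9,0.9]])

```text
time: 8.25
position: [0.5406, 0.1199, 0.2193]
tool_rot: [-2.87, -0.394, -0.048]
ft_force: [0.4, 0.3, 0.7]
grip_width: 0.899
grip_force: 0.0
```

Run:
```python
from h import *
s=ctrl.get_state();print(s["joint_positions"].round(2),go(.41,.214,.16,1.396-np.pi/2),R.from_rotvec(s["tool_rot"]).as_matrix().round(3))
```

```text
[ 1.02  0.36 -1.34  1.71  0.12  1.28 -1.62] [-0.1051 -0.1091  0.0806 -1.1154] [[ 0.963  0.269 -0.001]
 [ 0.261 -0.934  0.244]
 [ 0.065 -0.236 -0.97 ]]
```

drive_effector(offsets=[[0,0,0,-0.15,0.9],[0,0,0,-0.3,0.9],[0,0,0,-0.45,0.9],[0,0,0,-0.6,0.9],[0,0,0,-0.75,0.9],[0,0,0,-0.9,0.9],[0,0,0,-1.05,0.9],[0,0,0,-1.11,0.9]])

```text
time: 9.05
position: [0.5406, 0.1192, 0.2194]
tool_rot: [-2.27, -1.875, -0.231]
ft_force: [-0.4, -0.3, -0.1]
grip_width: 0.904
grip_force: 0.0
```

Run:
```python
from h import *
s=ctrl.get_state();print(s["joint_positions"].round(2),go(.41,.214,.16,1.396-np.pi/2),R.from_rotvec(s["tool_rot"]).as_matrix().round(3))
```

```text
[ 1.03  0.37 -1.37  1.71  0.14  1.28 -0.53] [ 0.0515 -0.143   0.0806 -0.0095] [[ 0.189  0.982  0.   ]
 [ 0.953 -0.183  0.243]
 [ 0.238 -0.045 -0.97 ]]
```

```bash
python3 -c "
from h import *
print(go(.49,.256,.2))"
```

```text
[ 0.1161 -0.0739  0.052   0.    ]
```

drive_effector(offsets=[[0.05,-0.03,0,0,0.9],[0.1,-0.06,0,0,0.9],[0.1,-0.06,0,0,0.9]])

```text
time: 9.35
position: [0.4984, 0.2318, 0.2477]
tool_rot: [-2.267, -1.878, -0.232]
ft_force: [0.2, 0.4, -0.5]
grip_width: 0.9
grip_force: 0.0
```

Run:
```python
from h import *
s=ctrl.get_state();print(s["joint_positions"].round(2),go(.41,.214,.16,1.396-np.pi/2),R.from_rotvec(s["tool_rot"]).as_matrix().round(3))
```

```text
[ 0.9   0.22 -1.36  1.72 -0.    1.27 -0.63] [-0.0544 -0.0797  0.0807 -0.0065] [[ 0.186  0.983  0.   ]
 [ 0.953 -0.18   0.243]
 [ 0.239 -0.045 -0.97 ]]
```

drive_effector(offsets=[[-0.018,-0.027,0.03,0,0.9],[-0.036,-0.053,0.06,0,0.9],[-0.054,-0.08,0.08,0,0.9],[-0.054,-0.08,0.08,0,0.9]])

```text
time: 9.75
position: [0.4067, 0.2052, 0.1543]
tool_rot: [-2.285, -1.874, -0.213]
ft_force: [0.2, -0.4, -0.1]
grip_width: 0.898
grip_force: 0.0
```

Run:
```python
from h import *
s=ctrl.get_state();im=imaging.get_image("wrist")[:,:,::-1];cv2.imwrite("pics/w4.png",cv2.convertScaleAbs(im,alpha=1.4));np.save("s4.npy",s,allow_pickle=True)
print(s["joint_positions"].round(2),R.from_rotvec(s["tool_rot"]).as_matrix()[:,2].round(3),proj([.41,.214,.024],cam("wrist",s)))
```

```text
[ 1.08 -0.25 -1.26  2.04 -0.5   1.18 -0.18] [-0.003  0.227 -0.974] [[290.35618055 219.00121419]]
```

View pics/w4.png

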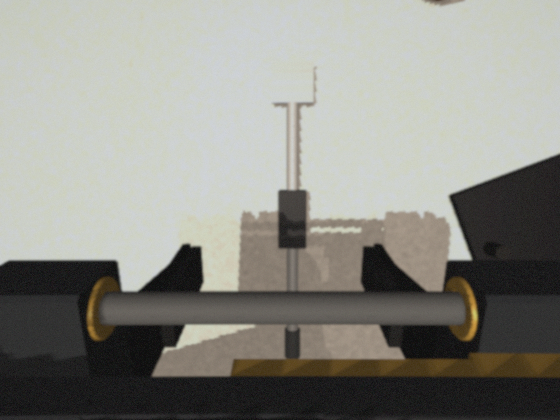

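The wrist view shows the sleeve centred at (292,219) between the fingers. The shaft runs straight up and down the image from the paddle at (294,105) to the hub at (292,345).

Run:
```python
from h import *
s=np.load("s4.npy",allow_pickle=True).item();c=cam("wrist",s)
S=plane([(292,219)],c,.024)[0];A=plane([(294.5,110),(292,340)],c,.017);d=A[0]-A[1];h=np.arctan2(d[1],d[0]);print(S,h,A.round(4))
print(go(S[0],S[1]+.002,.0065,h-np.pi/2));s=ctrl.get_state();print(s["position"],R.from_rotvec(s["tool_rot"]).as_matrix().round(3))
```

```text
[0.41137752 0.21374069 0.024     ] 1.370325969075027 [[0.4309 0.3045 0.017 ]
 [0.3907 0.1068 0.017 ]]
[-0.0251  0.0058  0.1486  0.0087]
[0.41037458 0.20632445 0.15704161] [[ 0.195  0.981  0.001]
 [ 0.954 -0.19   0.232]
 [ 0.228 -0.044 -0.973]]
```

drive_effector(offsets=[[-0.008,0.003,0.045,0.009,0.8],[-0.015,0.005,0.09,0.009,0.8],[-0.015,0.005,0.09,0.009,0.8],[-0.015,0.005,0.09,0.009,0.8]])

```text
time: 10.2
position: [0.4141, 0.2172, 0.0676]
tool_rot: [-2.274, -1.854, -0.231]
ft_force: [-1.3, -0.2, 0.1]
grip_width: 0.803
grip_force: 0.0
```

Run:
```python
from h import *
print(go(.4114,.2157,.0065,1.371-np.pi/2));s=ctrl.get_state();print(s["joint_positions"].round(2),R.from_rotvec(s["tool_rot"]).as_matrix().round(3))
```

```text
[-0.017   0.001   0.0588  0.0036]
[ 0.93  0.19 -1.34  2.12 -0.06  0.88 -0.56] [[ 0.202  0.979 -0.004]
 [ 0.948 -0.195  0.251]
 [ 0.245 -0.055 -0.968]]
```

drive_effector(offsets=[[-0.009,0,0.03,0,0.8],[-0.016,0.001,0.057,0,0.8],[-0.016,0.001,0.057,0,0.8],[-0.016,0.001,0.057,0,0.8],[-0.016,0.001,0.057,0,0],[-0.016,0.001,0.057,0,0],[-0.016,0.001,0.057,0,0],[-0.016,0.001,0.057,0,0],[-0.016,0.001,0.057,0,0],[-0.016,0.001,0.057,0,0]], clamp_n=35)

```text
time: 11.2
position: [0.413, 0.2136, 0.0095]
tool_rot: [-2.283, -1.859, -0.231]
ft_force: [-2.7, 0.5, 1.9]
grip_width: 0.335
grip_force: 1.2
```

Run:
```python
from h import *
print(go(.4114,.2157,.0065,1.371-np.pi/2));s=ctrl.get_state();print(s["joint_positions"].round(2),R.from_rotvec(s["tool_rot"]).as_matrix().round(3))
```

```text
[ 0.0009 -0.0019  0.0034  0.0013]
[ 0.76  0.31 -1.19  2.17  0.1   0.75 -0.67] [[ 0.203  0.979  0.002]
 [ 0.95  -0.197  0.243]
 [ 0.238 -0.047 -0.97 ]]
```

drive_effector(offsets=[[0,0,0.001,0,0],[0,0,0.001,0,0],[0,0,0.001,0,0],[0,0,0.001,0,0]])

```text
time: 11.6
position: [0.4127, 0.214, 0.0089]
tool_rot: [-2.282, -1.859, -0.229]
ft_force: [-3.9, -2.7, 12.1]
grip_width: 0.275
grip_force: 34.9
```

drive_effector(offsets=[[-0.008,0,-0.03,0,0],[-0.018,0,-0.07,0,0],[-0.03,0,-0.12,0,0],[-0.045,0,-0.17,0,0],[-0.045,0,-0.17,0,0],[-0.045,0,-0.17,0,0]])

```text
time: 12.2
position: [0.4063, 0.1271, 0.1654]
tool_rot: [-2.294, -1.861, -0.236]
ft_force: [0.5, -0.2, -2.4]
grip_width: 0.275
grip_force: 34.7
```

Run:
```python
from h import *
s=ctrl.get_state();print(go(*rest(0),.2,YAW-np.pi/2),s["joint_positions"].round(2),R.from_rotvec(s["tool_rot"]).as_matrix().round(3))
```

```text
[-0.0507  0.2504 -0.0576 -0.3794] [ 1.08 -0.28 -1.07  2.07 -0.52  1.25 -0.  ] [[ 0.205  0.979  0.011]
 [ 0.951 -0.202  0.236]
 [ 0.233 -0.038 -0.972]]
```

drive_effector(offsets=[[0,0.045,-0.015,-0.05,0],[-0.01,0.09,-0.03,-0.1,0],[-0.02,0.13,-0.045,-0.18,0],[-0.03,0.17,-0.05,-0.27,0],[-0.04,0.21,-0.055,-0.35,0],[-0.05,0.25,-0.058,-0.38,0],[-0.05,0.25,-0.058,-0.38,0],[-0.05,0.25,-0.058,-0.38,0]])

```text
time: 13.0
position: [0.6376, 0.0209, 0.1926]
tool_rot: [-1.904, -2.274, -0.284]
ft_force: [0.3, 0.9, -1.7]
grip_width: 0.274
grip_force: 34.7
```

Run:
```python
from h import *
s=ctrl.get_state();im=imaging.get_image("side")[:,:,::-1];cv2.imwrite("pics/s5.png",cv2.convertScaleAbs(im,alpha=1.4))
R_=R.from_rotvec(s["tool_rot"]).as_matrix();print(go(*rest(0),.2,YAW-np.pi/2),s["joint_positions"].round(2),R_.round(3))
```

```text
[-0.0055  0.0025 -0.0079 -0.0032] [ 0.87  0.57 -1.12  1.5   0.27  1.34 -0.06] [[-0.176  0.984 -0.002]
 [ 0.954  0.171  0.248]
 [ 0.245  0.041 -0.969]]
```

View pics/s5.png

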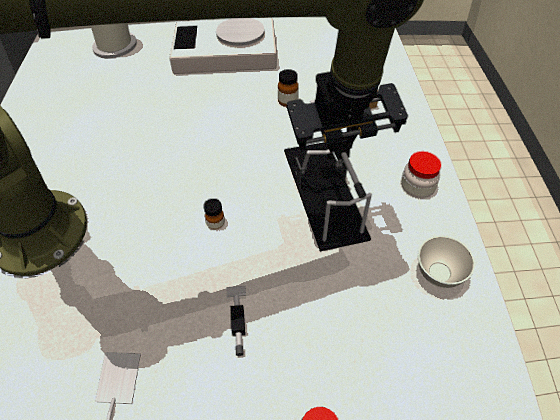

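The side view shows the spindle held above the rest. The hub end is visible at about (365,190), the hinged frame is standing on its stop at about (303,160), and the short spindle is untouched at (237,319).

Add to h.py:
```python
def spindle(s):
    "sleeve centre and axis from the grip record"
    G=R.from_rotvec([-2.282,-1.859,-.229]).as_matrix();N=R.from_rotvec(s["tool_rot"]).as_matrix()
    o=G.T@(np.array([.4116,.2137,.012])-[.4127,.214,.0089]);o[1]=0
    return s["position"]+N@o,N@G.T@np.array([np.cos(1.371),np.sin(1.371),0])
```

Run:
```python
from h import *
s=ctrl.get_state();p,a=spindle(s);print(p.round(4),a.round(4),np.arctan2(a[1],a[0]))
for n in("side","scene"):print(n,proj(p-.125*a,cam(n)),proj(p+.135*a,cam(n)))
q=s["position"]-p+[*rest(0),.138];print(go(*q))
im=imaging.get_image("scene")[:,:,::-1];cv2.imwrite("pics/c6.png",cv2.resize(cv2.convertScaleAbs(im[140:310,190:450],alpha=1.5),None,fx=3,fy=3))
```

```text
[0.6369 0.021  0.1966] [-0.1703  0.9854  0.0059] 1.7419268802342445
side [[361.54604487 193.51170853]] [[318.02816605  97.40963719]]
scene [[190.75302134 205.82444917]] [[375.48688667 201.63283943]]
[-0.0207 -0.0001  0.0553  0.    ]
```

View pics/c6.png

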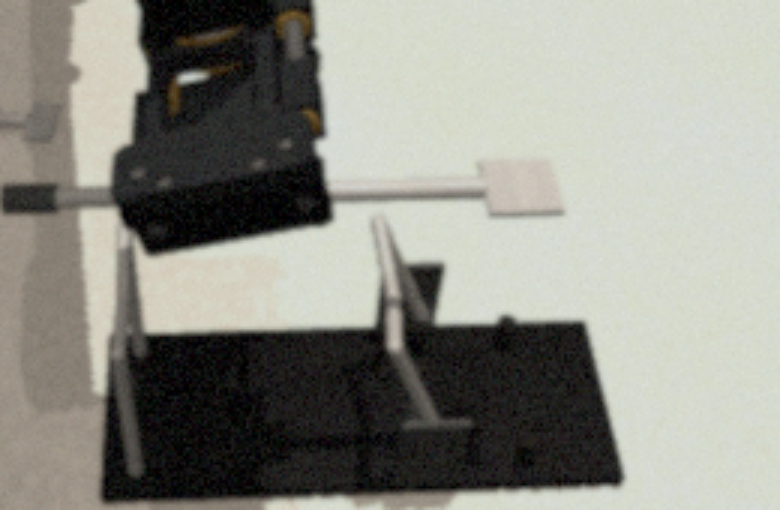

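The scene crop shows the spindle level. Its hub tip is at about (2,197) and paddle tip at (562,187), both matching the prediction, and it sits directly over both frames' tops.

drive_effector(offsets=[[-0.01,0,0.028,0,0],[-0.021,0,0.055,0,0],[-0.021,0,0.055,0,0],[-0.021,0,0.055,0,0]])

```text
time: 13.5
position: [0.6412, 0.0133, 0.1376]
tool_rot: [-1.908, -2.279, -0.283]
ft_force: [0.7, 0.2, -1.8]
grip_width: 0.275
grip_force: 34.7
```

Run:
```python
from h import *
s=ctrl.get_state();p,a=spindle(s);print(p.round(4),a.round(4),np.arctan2(a[1],a[0])-YAW,rest(0))
print(go(*(s["position"]-p+[*rest(0),.1255])))
```

```text
[0.6411 0.0128 0.1406] [-0.1685  0.9857  0.0018] -0.006869840972503427 [0.6404 0.0148]
[-0.0015 -0.0011  0.0152  0.    ]
```

drive_effector(offsets=[[-0.001,-0.001,0.008,-0.007,0],[-0.002,-0.001,0.015,-0.007,0],[-0.002,-0.001,0.015,-0.007,0],[-0.002,-0.001,0.015,-0.007,0]])

```text
time: 13.9
position: [0.6414, 0.0142, 0.122]
tool_rot: [-1.901, -2.286, -0.284]
ft_force: [0.4, 0.0, -2.1]
grip_width: 0.271
grip_force: 34.7
```

Run:
```python
from h import *
s=ctrl.get_state();p,a=spindle(s);print(p.round(4),a.round(4),np.arctan2(a[1],a[0])-YAW)
for n in("side","scene"):
    im=imaging.get_image(n)[:,:,::-1];im=im[120:265,260:400] if n=="side" else im[160:310,170:450]
    f=3.2 if n=="side" else 2.6;cv2.imwrite(f"pics/{n}7.png",cv2.resize(cv2.convertScaleAbs(im,alpha=1.5),None,fx=f,fy=f))
A=cv2.imread("pics/side7.png")[:390];B=cv2.imread("pics/scene7.png")[:390,:350]
cv2.imwrite("pics/c7.png",np.hstack([A,B]))
```

```text
[0.6414 0.0137 0.1251] [-0.1747  0.9846  0.0011] -0.0006499225273728371
```

View pics/c7.png

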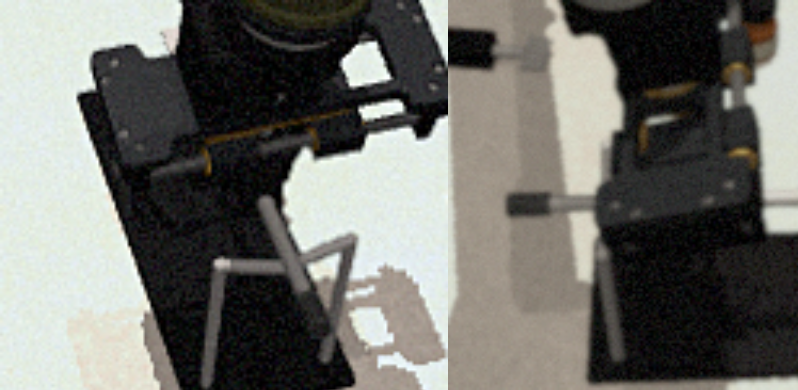

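The shaft lies over the fixed frame's V at about (285,258) in the left crop, just above contact. I'll lower it slightly.

drive_effector(offsets=[[0,0,0.0015,0,0],[0,0,0.0015,0,0]])

```text
time: 14.2
position: [0.6418, 0.0144, 0.1208]
tool_rot: [-1.902, -2.286, -0.285]
ft_force: [0.0, -0.2, -0.8]
grip_width: 0.275
grip_force: 34.7
```

drive_effector(offsets=[[0,0,0.0015,0,0],[0,0,0.0015,0,0]])

```text
time: 14.4
position: [0.6419, 0.0145, 0.1205]
tool_rot: [-1.902, -2.286, -0.284]
ft_force: [-1.9, -2.3, 6.6]
grip_width: 0.275
grip_force: 34.8
```

drive_effector(offsets=[[0,0,0,0,0.35],[0,0,0,0,0.4],[0,0,0,0,0.5],[0,0,0,0,0.6],[0,0,0,0,0.6],[0,0,-0.02,0,0.6],[0.005,0,-0.05,0,0.6],[0.015,0,-0.1,0,0.6],[0.02,0,-0.13,0,0.6],[0.02,0,-0.13,0,0.6],[0.02,-0.05,-0.13,0,0.6],[0.02,-0.1,-0.13,0,0.6],[0.02,-0.15,-0.13,0,0.6],[0.02,-0.15,-0.13,0,0.6]])

```text
time: 15.8
position: [0.4864, -0.027, 0.2405]
tool_rot: [-1.909, -2.279, -0.275]
ft_force: [-0.1, -0.6, 0.3]
grip_width: 0.602
grip_force: 0.0
```

Run:
```python
from h import *
A=imaging.get_image("scene")[150:310,180:420,::-1];B=imaging.get_image("side")[60:260,270:390,::-1]
A=cv2.resize(A,None,fx=2,fy=2);B=cv2.resize(B,None,fx=2.5,fy=2.5)
o=np.zeros((500,800,3),np.uint8);o[:320,:480]=A;o[:500,490:790]=B;cv2.imwrite("pics/c8.png",cv2.convertScaleAbs(o,alpha=1.5))
a=np.array([*(rest(1)-O),0]);p=np.array([*O,.124])
for n in("scene","side"):print(n,proj([p,p-.125*a,p+.135*a],cam(n)).round(1).tolist())
```

```text
scene [[275.3, 236.2], [193.5, 238.2], [362.5, 233.9]]
side [[337.5, 172.1], [359.1, 222.2], [317.7, 126.8]]
```

View pics/c8.png

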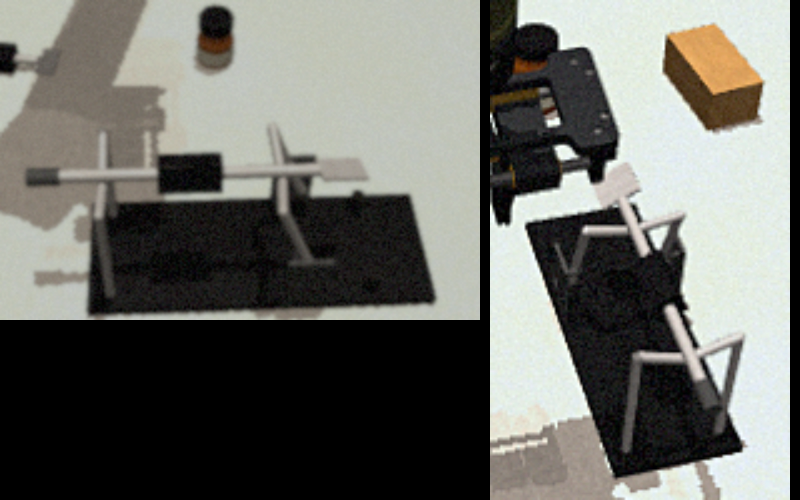

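The spindle sits level in both Vs. The sleeve is at (190,172) in the left crop, where a centred sleeve is predicted, and the gripper is clear.

drive_effector(offsets=[[0,0,0,0,0.6],[0,0,0,0,0.6],[0,0,0,0,0.6]])

```text
time: 16.2
position: [0.4907, -0.023, 0.2431]
tool_rot: [-1.898, -2.287, -0.287]
ft_force: [-0.3, 0.2, 0.5]
grip_width: 0.603
grip_force: 0.0
```

```bash
python3 -c "
from bench import ctrl, imaging
print(ctrl.close_job())"
```

```text
the job is handed in; nothing more can be done
None
```

The job is handed in at 16.2 s: the last pictures show the hinged frame standing on its stop, the long spindle level in both Vs with its sleeve centred, and the short spindle where it lay; the verdict was not reported.

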